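# Jack up one side of a bench-top welding table and hold the pump handle down

## Task

Two rubber feet of the small welding table are to be changed: slide the red bottle jack along the bench until its saddle is centred under the yellow lifting lug, then work the pump handle up and down until both table feet on the lug's side hang clear of the bench by about 20 mm, the other two feet staying on the bench. Finish with the handle pressed right down and keep holding it there: the program ends while the robot holds the handle down, the jack alone carrying that side of the table. Do not lift or shove the table itself, and leave the two new feet, the pliers and the angle grinder where they are.

Things in the scene. Friction and masses are not known exactly. Their poses are not given: they have to be found in the camera images.
- saddle (a point): centre of the top face of the jack's saddle: round ribbed dark steel head, 36 mm across, on a 24 mm ram that rises straight up. 100 mm above the bench with the ram down. Axes are the jack's: z up; -y runs level from the saddle back towards the pump handle, +y is the jack's front.
- jack: red bottle jack, loose on the bench, about 1 kg, slid rather than lifted (about 6 N). Origin at bench level below the saddle, axes as the saddle's. Base 100 mm wide (x), 14 mm thick, from 55 mm in front (+y) to 110 mm behind. Cylinder 54 mm across, 84 mm high; pump block behind it 54 mm high. Its handle may be pinched across to push, pull and turn it.
- handle_pin (a point): middle of the cross pin (along x) on which the pump handle is hinged: 42 mm behind the saddle's axis, 94 mm above the bench. The handle is a straight steel bar 16 mm thick pointing back (-y), ending 206 mm from the pin, its outer 80 mm a black rubber grip 22 mm thick.
- handle_grip (a point): middle of the black rubber grip of the pump handle, on the bar's centre line, 155 mm from the hinge pin. It swings with the handle: 157 mm above the bench with the handle up, 63 mm with it right down. Fingers have free room on both sides. Pushing down here with 5 to 15 N works the pump.
- pump_handle (a joint): pump handle angle: 0 = up at rest (stop, 0.42 rad above level), 0.62 rad = right down (stop, 0.20 rad below level). A spring brings it up within 0.3 s when let go. A full stroke down from the top lifts the ram 12 to 14 mm, after some lost motion; a stroke not begun from the top may lift nothing. As the handle rises the ram stays up (it sinks under 0.5 mm/s).
- jack_ram (a joint): height of the ram above its lowest position, 0 to 0.060 m. It starts less than 5 mm up.
- lift_mark (a point): the marked lift point: middle of the yellow lug's underside, below the black dot on its top; 110 mm above the bench at the start. The lug is a steel tab 50 mm wide (x), 8 mm thick, sticking out 62 mm beyond the table's edge; the mark is 27 mm from that edge. Axes are the table's: -y points out along the lug, where the jack comes from. The unpainted lug opposite is not used.
- weld_table: small welding table, loose, about 5 kg: perforated steel top 300 x 220 x 8 mm, upper face 140 mm above the bench, four square legs with black rubber feet 36 mm across. Origin at bench level under its middle; x along the 300 mm side, yellow lug on the -y side. 210 mm free between the legs there. Those feet rise about 0.8 mm per mm of lift at the lug.
- foot_near_lug_a (a point): middle of the underside of one table foot on the yellow lug's side (-x of the table); 0 high when it stands on the bench
- foot_near_lug_b (a point): middle of the underside of the other foot on the yellow lug's side (+x of the table)
- foot_far_a (a point): middle of the underside of a foot on the side away from the lug (-x of the table); stays on the bench
- foot_far_b (a point): middle of the underside of the other foot on the side away from the lug (+x of the table); stays on the bench
- new_foot_a: new rubber foot with an upright 8 mm stud, 36 mm across, 37 mm high, lying ready beside the table; origin at its underside; bystander
- new_foot_b: second new rubber foot, like the first, on the other side; bystander
- pliers: pliers with red handles, 190 mm long, 16 mm high, lying flat on the bench; origin at bench level between the handles; jaws along +x; bystander
- grinder: green angle grinder lying with its black disc (125 mm) upwards, 300 mm long, 80 mm high; origin at bench level near its head; body along -x; bystander

How it is judged:
By the outcome, as a careful person would: the job done as asked, in the order asked, and still so for the second after the job is handed in, while the arm keeps its last pose, push and grip.
It also fails if it takes over 56 s, if anything falls off the work surface, if the arm or the gripper's body presses on something with over 40 N, if the wrist force passes 120 N, or if a joint passes its speed limit or range.

## Robot

A 6-joint arm with a two-finger parallel gripper is mounted at the origin on the work surface. World frame = base frame: x ahead of the robot, y to its left, z up, the work surface at z = 0. Lengths are in m, angles in degrees, forces in N, time in s.
With the tool pointing down it reaches from about 0.4 to 0.825 m from the base axis. Payload 7 kg.
Tool frame: the origin (TCP) lies at the very end of the fingers, on their centre line; the grasp point (between the pads) lies 19 mm behind it; z points along the fingers, y is the line along which they close (so a half turn about z gives the same grasp; the last joint's range is limited). The gripper opens to 88 mm and grips with 3 to 60 N. Pads are 19 mm wide; open, the fingers measure 130 mm over their backs; the gripper's body (78 mm by 193 mm) begins 47 mm behind the grasp point.
Start: joints at [-52.649, 20.546, 0.682, 0, -70.136, -16.507], TCP at [0.24, -0.631, 0.227] pointing down, gripper open.
Joint ranges: [-176.03, 176.03], [-82.01, 121.73], [-58.28, 71.71], [-173.87, 95.51], [-174.79, -0.11], [-173.66, 173.66]. Speed limits (degrees/s): [136.94, 136.94, 172.46, 180, 180, 180].

## Interface

Orientations are given as [roll, pitch, yaw] about the fixed x, y, z axes, in that order (R = Rz(yaw) Ry(pitch) Rx(roll)).
In Python, from plant import get_state, imaging, r, finder gives the robot as it stands.
- The arm moves only by the shell command python3 -m handwheel 'ROWS' [FORCE]. ROWS is JSON, a list of rows, each a list of 5 numbers: the closure, from 0 (fully open) to 1 (shut), then the shift along the world's x, y, z in cm, then the turn about the world's z in degrees. A call has 1 to 8 rows; each row is the pose to reach, as a shift and turn from the pose commanded when the call began; what a row does not reach only later rows make up. A row lasts 1/8 s, in which the tool goes at most 62.5 mm and 10.7 degrees, less where a joint would pass 70% of its speed; a pose out of reach is approached as far as the arm can. A call with a gripper value outside its range is refused whole. The fingers move at their own pace and stop on an object; FORCE is the grip in N (left out, the last holds). Time passes only in rows, so rows that repeat a pose let the fingers close. It gives the time, the measured TCP pose, the force, the opening and the grip force at its end, in the units of the state.
- get_state(): the state, without advancing time (a new reading comes with each control period).
- imaging.capture(name): name is "scene" or "top" or "wrist"; returns (picture, depth): 400x640x3 uint8, red, green, blue; 400x640 float32, m along the optical axis (not along the pixel's ray), 0 where there is no reading.
- imaging.get_calibration(name): a dict with "fx", "fy", "cx", "cy" (pixels), "dist" ([k1, k2, p1, p2, k3] as OpenCV has them; the pictures are not rectified), "rvec" (rotation vector, rad) and "tvec" (3), from world to camera coordinates, as OpenCV has them; the wrist camera has in their place "hand_eye" (4x4, takes a point from camera to tool coordinates, whose origin is the TCP and whose axes are the flange's). Camera axes: x right, y down, z forward; pixel columns grow to the right and rows downward; lengths in m; the calibration is good to about 2 mm. A picture is of the moment at which its call begins: read the wrist's pose just before it. get_calibration takes no time and is no camera call.
- r.close_job(): hands the job in; it is judged then, once.
Trained networks look in the newest picture that a camera, given by its name, has taken for a name from the list of things; names that differ only in an ending like _2 or _b are one class to them, and where a whole thing is asked for, a point or a joint stands for the part that bears it (a point fixed in the world has none). Each returns a list of dicts, best first, with "p" (0 to 1); they miss things now and then, are a little off and sometimes report something else, mostly with a low value. They report only what shows in the picture. A call takes as long as a camera call.
- finder.cut_out(camera, query): "region" (400x640 bool, what is visible of it) and "pixel" ([column, row] in pixels, amid what is visible of it).
The state is a dict: "time_s": time; "joints": joint angles; "qd": joint speeds; "joint_torque": joint torques, N m; "tcp_pos": TCP position; "eef_rot": TCP orientation; "contact_force": force on the tool from outside, world axes, zero at the start; "moment": the same for the moment, N m; "gripper_width": finger opening in m; "gripper_force": force on a finger pad.
Only numpy, scipy, OpenCV 4.12 (cv2) and the standard library are available. Lean on these libraries where they do the work, as an engineer would, in place of code of your own. Each camera call takes 0.05 s, during which the arm holds its last target. There are 200 camera calls.

## Working session

There is one attempt and no reset: what is moved stays moved. The work goes in short steps, Python scripts to look and compute and a shell command to move; the robot and the scene stay as the last step left them, time stands still between calls to the robot, and variables do not carry over. Pictures are saved under pics/ and viewed, at most 10 in all, crops included, and the job is handed in when it is done.

```bash
mkdir -p pics; ls; cat > h.py <<'E'
import numpy as np, cv2
from plant import get_state, imaging, r, finder
from scipy.spatial.transform import Rotation as Ro
def cam(n):
    c=imaging.get_calibration(n)
    K=np.array([[c['fx'],0,c['cx']],[0,c['fy'],c['cy']],[0,0,1.]]);D=np.array(c['dist'],float)
    if 'hand_eye' in c:
        s=get_state();T=np.eye(4);T[:3,:3]=Ro.from_euler('xyz',s['eef_rot'],degrees=True).as_matrix();T[:3,3]=s['tcp_pos']
        T=T@np.array(c['hand_eye']);return K,D,T[:3,:3],T[:3,3]
    R=cv2.Rodrigues(np.array(c['rvec'],float))[0];return K,D,R.T,-R.T@np.array(c['tvec'],float).ravel()
def pts(C,depth,px):
    K,D,R,t=C;px=np.atleast_2d(np.array(px,float))
    u=cv2.undistortPoints(px.reshape(-1,1,2),K,D).reshape(-1,2)
    z=depth[px[:,1].astype(int),px[:,0].astype(int)]
    return (np.c_[u,np.ones(len(u))]*z[:,None])@R.T+t
def ray(C,px,h):
    K,D,R,t=C;u=cv2.undistortPoints(np.array(px,float).reshape(-1,1,2),K,D).reshape(-1,2)
    d=np.c_[u,np.ones(len(u))]@R.T;return t+d*((h-t[2])/d[:,2])[:,None]
def proj(C,P):
    K,D,R,t=C;rv=cv2.Rodrigues(R.T)[0];return cv2.projectPoints(np.array(P,float).reshape(-1,3),rv,-R.T@t,K,D)[0].reshape(-1,2)
def region(n,q,d,C,k=0):
    o=finder.cut_out(n,q)
    if not o: return None
    v,u=np.nonzero((o[k]['region']))
    ok=d[v,u]>0
    return o,pts(C,d,np.c_[u,v][ok])
E
cat > a.py <<'E'
from h import *
s=get_state();print({k:np.round(s[k],3) for k in s})
for n in('top','scene'):
    C=cam(n);p,d=imaging.capture(n);cv2.imwrite(f'pics/{n}0.png',p[:,:,::-1])
    np.savez(f'{n}0.npz',p=p,d=d)
    print(n,C[3])
    for q in('saddle','jack','handle_grip','lift_mark','weld_table'):
        o=region(n,q,d,C)
        if o is None: print(q,None);continue
        P=o[1];print(q,[(round(a['p'],2),np.round(a['pixel'])) for a in o[0]],np.round(np.median(P,0),3) if len(P) else '',np.round(np.percentile(P,[2,98],axis=0),3) if len(P) else '')
E
python3 a.py
```

```text
pics
{'time_s': np.float64(0.0), 'joints': array([-5.2649e+01,  2.0591e+01,  6.3500e-01, -2.2000e-02, -7.0134e+01,
       -1.6507e+01]), 'qd': array([ 0.023,  0.073,  0.034, -0.092,  0.011, -0.103]), 'joint_torque': array([-3.0000e-03, -5.8272e+01,  2.9304e+01,  6.9970e+00,  7.0000e-03,
       -0.0000e+00]), 'tcp_pos': array([ 0.24 , -0.63 ,  0.226]), 'eef_rot': array([ 1.79907e+02, -6.00000e-03, -1.59163e+02]), 'contact_force': array([0.667, 0.119, 0.339]), 'moment': array([ 0.014,  0.013, -0.011]), 'gripper_force': np.float64(0.0), 'gripper_width': np.float64(0.088)}
top [0.43662637 0.05763861 1.00879032]
saddle [(0.67, array([349., 210.]))] [ 0.531 -0.034  0.101] [[ 0.519 -0.046  0.089]
 [ 0.541 -0.023  0.105]]
jack [(0.75, array([226., 191.])), (0.56, array([367., 207.]))] [0.57  0.241 0.141] [[0.43  0.101 0.117]
 [0.716 0.383 0.17 ]]
handle_grip [(0.56, array([415., 209.]))] [ 0.527 -0.18   0.139] [[ 0.516 -0.309 -0.   ]
 [ 0.553 -0.071  0.184]]
lift_mark [(0.56, array([228., 194.]))] [0.57  0.241 0.141] [[0.43  0.1   0.117]
 [0.715 0.381 0.17 ]]
weld_table [(0.89, array([227., 188.])), (0.67, array([415., 209.]))] [0.57  0.241 0.141] [[0.43  0.101 0.117]
 [0.715 0.383 0.171]]
scene [ 0.85123762 -0.22000548  1.26000065]
saddle [(0.65, array([289., 220.]))] [ 0.529 -0.034  0.101] [[ 0.513 -0.048  0.089]
 [ 0.542 -0.021  0.106]]
jack [(0.68, array([278., 238.]))] [ 0.536 -0.08   0.027] [[ 0.482 -0.247  0.009]
 [ 0.578  0.017  0.181]]
handle_grip None
lift_mark [(0.71, array([375., 164.]))] [0.576 0.231 0.141] [[0.427 0.099 0.003]
 [0.715 0.391 0.174]]
weld_table [(0.67, array([379., 166.]))] [0.576 0.231 0.141] [[0.428 0.1   0.041]
 [0.715 0.382 0.175]]
```

View pics/top0.png

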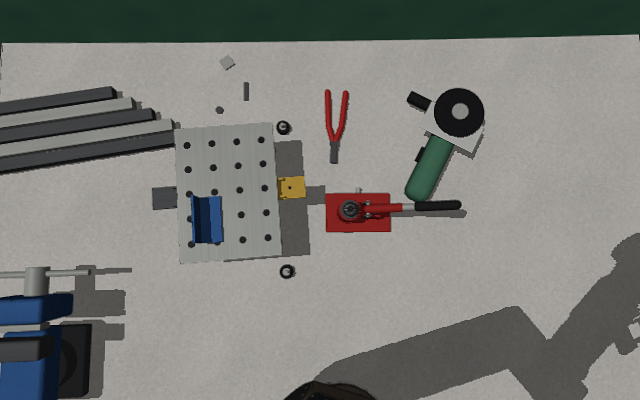

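View pics/scene0.png

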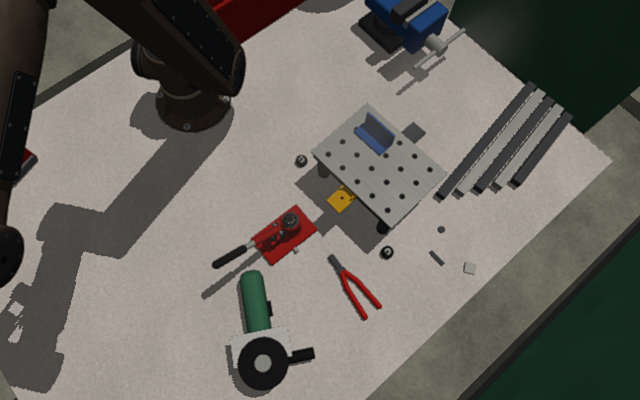

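The top view shows the jack saddle at (350,210), the grip at about (437,205) and the yellow lug with its dot at about (289,188). The grinder body's end at (418,195) is close to the handle. Next I'll measure these points accurately.

```bash
cat > b.py <<'E'
from h import *
for n in('top','scene'):
    z=np.load(n+'0.npz');p,d=z['p'],z['d'];C=cam(n)
    hsv=cv2.cvtColor(p,cv2.COLOR_RGB2HSV)
    v,u=np.mgrid[:400,:640];u=u.ravel();v=v.ravel();P=pts(C,d,np.c_[u,v]).reshape(400,640,3)
    H,S,V=[hsv[:,:,i].astype(int) for i in range(3)];X,Y,Z=[P[...,i] for i in range(3)]
    ok=d>0
    lug=ok&(H>15)&(H<32)&(S>120)&(X>.5)&(X<.65)&(Y>0)&(Y<.2)
    L=P[lug];print(n,'lug',lug.sum(),np.round(np.median(L,0),4),np.round(np.percentile(L,[1,99],axis=0),3))
    dark=ok&(V<70)&cv2.dilate(cv2.morphologyEx(lug.astype(np.uint8),cv2.MORPH_CLOSE,np.ones((9,9))),np.ones((1,1))).astype(bool)
    print('dot px',np.argwhere(dark).mean(0)[::-1] if dark.any() else None, np.round(P[dark].mean(0),4) if dark.any() else '',dark.sum())
    grip=ok&(V<70)&(Z>.11)&(Z<.2)&(X>.45)&(X<.6)&(Y<-.1)&(Y>-.33)
    G=P[grip];print('grip',grip.sum(),np.round(np.median(G,0),4),np.round(np.percentile(G,[2,98],axis=0),3))
    if len(G)>5:
        g=G.mean(0);w=np.linalg.svd(G-g)[2][0];w*=-np.sign(w[1]);print('dir',np.round(w,3),'heading',np.degrees(np.arctan2(w[1],w[0])))
    red=ok&((H<8)|(H>172))&(S>150)&(Z<.025)&(Y<.03)&(Y>-.2)&(X>.45)&(X<.62)
    print('base rect',cv2.minAreaRect((P[red][:,:2]).astype(np.float32)))
    t=ok&(Z>.132)&(Z<.148)&(Y>.09)&(Y<.4)&(X>.38)&(X<.75)&(S<60)
    print('table rect',cv2.minAreaRect((P[t][:,:2]).astype(np.float32)),np.median(Z[t]))
    gr=ok&(H>50)&(H<90)&(S>70)&(Y<-.1)&(X<.8)&(Z>.02)
    print('grinder',np.round(np.percentile(P[gr],[1,99],axis=0),3))
    sad=ok&(abs(X-.53)<.03)&(abs(Y+.034)<.03)&(Z>.096)&(Z<.112)
    print('saddle',cv2.minEnclosingCircle(P[sad][:,:2].astype(np.float32)),np.median(P[sad],0))
E
python3 b.py
```

```text
top lug 594 [0.5806 0.1008 0.1186] [[0.556 0.071 0.001]
 [0.606 0.131 0.132]]
dot px [281.31578947 190.31578947] [0.5735 0.1226 0.1209] 19
grip 441 [ 0.5252 -0.2146  0.1672] [[ 0.516 -0.257  0.146]
 [ 0.536 -0.174  0.185]]
dir [-0.02  -0.908  0.419] heading -91.26106713528037
base rect ((0.529596209526062, -0.06213980168104172), (0.1619875431060791, 0.09685342013835907), 88.47928619384766)
table rect ((0.5731841325759888, 0.24606552720069885), (0.30028045177459717, 0.22779272496700287), 3.2937240600585938) 0.14065411541136874
grinder [[ 0.553 -0.293  0.029]
 [ 0.711 -0.183  0.066]]
saddle ((0.5305052399635315, -0.03211936727166176), 0.01740303449332714) [ 0.53097818 -0.03359155  0.10171103]
scene lug 455 [0.58   0.1038 0.1187] [[0.556 0.07  0.001]
 [0.604 0.144 0.132]]
dot px [349.04166667 192.83333333] [0.582  0.1303 0.1156] 24
grip 295 [ 0.5286 -0.218   0.1675] [[ 0.519 -0.259  0.146]
 [ 0.536 -0.174  0.185]]
dir [-0.026 -0.916  0.4  ] heading -91.64958493896344
base rect ((0.529980480670929, -0.06045718491077423), (0.1635541319847107, 0.0968979001045227), 88.76810455322266)
table rect ((0.5703457593917847, 0.24714623391628265), (0.3009437322616577, 0.23351000249385834), 3.3410847187042236) 0.14107283136875348
grinder [[ 0.322 -0.365  0.043]
 [ 0.703 -0.187  0.674]]
saddle ((0.5287529826164246, -0.03339933231472969), 0.01775595173239708) [ 0.52931471 -0.03371574  0.1016782 ]
```

```bash
python3 -m handwheel '[[0,28.5,41.4,0,68],[0,28.5,41.4,0,68],[0,28.5,41.4,0,68],[0,28.5,41.4,0,68],[0,28.5,41.4,0,68],[0,28.5,41.4,0,68],[0,28.5,41.4,0,68],[0,28.5,41.4,0,68]]'; python3 -m handwheel '[[0,0,0,0,0],[0,0,0,0,0]]'
cat > c.py <<'E'
from h import *
import sys
C=cam('wrist');p,d=imaging.capture('wrist');cv2.imwrite(f'pics/{sys.argv[1]}.png',p[:,:,::-1]);np.savez('w.npz',p=p,d=d)
s=get_state();print(np.round(s['tcp_pos'],4),np.round(s['eef_rot'],2),np.round(s['joints'],1))
for q in('saddle','handle_grip','lift_mark'):
    o=region('wrist',q,d,C)
    if o: print(q,round(o[0][0]['p'],2),o[0][0]['pixel'],np.round(np.median(o[1],0),4),np.round(np.percentile(o[1],[2,98],axis=0),3))
E
python3 c.py w0
```

```text
time_s: 1.6
tcp_pos: [0.5247, -0.2171, 0.2271]
eef_rot: [-179.9, -0.0, -91.1]
contact_force: [0.7, -0.9, -1.2]
gripper_width: 0.0877
gripper_force: 0.0
time_s: 1.85
tcp_pos: [0.5236, -0.2187, 0.2265]
eef_rot: [180.0, -0.0, -91.1]
contact_force: [-0.7, -0.8, 0.2]
gripper_width: 0.0877
gripper_force: 0.0
[ 0.5233 -0.2193  0.2265] [179.99  -0.   -91.17] [ -3.   10.5 -13.2   0.  -66.4   1.8]
saddle 0.53 [311.5, 243.0] [ 0.5254 -0.1352  0.1061] [[ 0.482 -0.261  0.01 ]
 [ 0.575 -0.011  0.183]]
handle_grip 0.72 [309.6, 215.8] [ 0.5254 -0.2186  0.1667] [[ 0.515 -0.263  0.106]
 [ 0.536 -0.085  0.183]]
```

View pics/w0.png

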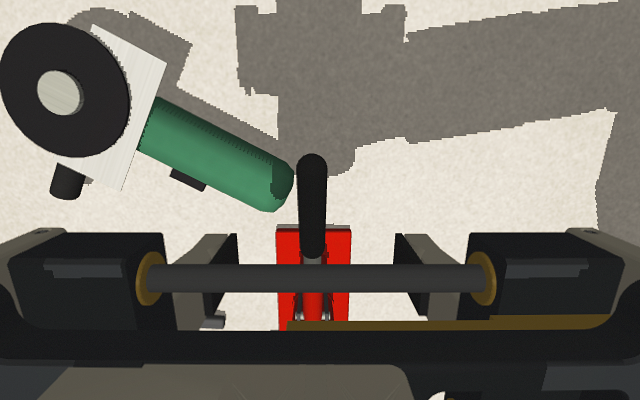

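```bash
python3 - <<'E'
from h import *
z=np.load('w.npz');p,d=z['p'],z['d'];C=cam('wrist')
v,u=np.mgrid[:400,:640];P=pts(C,d,np.c_[u.ravel(),v.ravel()]).reshape(400,640,3);V=p.max(2)
m=(d>0)&(V<80)&(P[...,2]>.12)&(P[...,2]<.2)&(abs(P[...,0]-.526)<.03)&(P[...,1]<-.15)
G=P[m];print(m.sum(),np.round(np.percentile(G,[1,50,99],axis=0),4))
for y in(-.19,-.215,-.24):
    q=G[abs(G[:,1]-y)<.004];print(y,len(q),np.round([q[:,0].min(),q[:,0].max(),q[:,2].max()],4))
m=(d>0)&(P[...,2]>.097)&(P[...,2]<.112)&(abs(P[...,0]-.53)<.03)&(abs(P[...,1]+.034)<.03)
print(m.sum(),cv2.minEnclosingCircle(P[m][:,:2].astype(np.float32)) if m.sum() else '')
# dot in top & scene
for n,a in(('top',(280,178,303,200)),('scene',(328,190,356,212))):
    z=np.load(n+'0.npz');g=z['p'][a[1]:a[3],a[0]:a[2]].max(2);print(n);print(g if n=='top' else g)
E
```

```text
2789 [[ 0.5136 -0.2654  0.1461]
 [ 0.5243 -0.2304  0.1716]
 [ 0.5347 -0.1759  0.184 ]]
-0.19 175 [0.5151 0.5353 0.1581]
-0.215 229 [0.5142 0.5347 0.1694]
-0.24 289 [0.5135 0.5343 0.1805]
0 
top
[[164 164 142 103  91 139 163 162 162 163 161 160 158 158 157 157 158 158
  159 158 157 157 158]
 [149 138 120  96  73 134 163 160 160 160 160 159 158 157 156 156 156 157
  158 158 158 157 158]
 [ 78  74  70  72  71 133 161 160 160 160 159 159 158 158 157 157 156 156
  157 158 159 158 159]
 [ 74 130 157 156 155 158 161 160 160 160 160 158 158 157 157 158 157 156
  156 158 159 159 159]
 [ 77 136 163 162 160 160 160 160 160 160 159 158 157 158 158 158 157 155
  156 157 158 159 159]
 [ 76 135 162 159 159 160 160 160 160 160 159 157 156 157 158 158 158 156
  156 157 158 159 159]
 [ 76 135 161 159 159 159 158 158 159 160 160 159 158 158 158 159 160 158
  158 159 158 160 161]
 [ 77 137 163 158 157 159 159 159 162 151 151 160 158 158 159 160 160 160
  159 159 159 160 161]
 [ 78 137 162 158 156 157 158 147 109  65  92 143 159 158 158 159 160 159
  159 160 160 161 160]
 [ 76 136 163 158 158 158 159 146
[... 3109 characters left out ...]
 77  76  69  68 109 154 169 167 165 163 163 161 161 162 162 164 166 159
  136  97  72  73  75  76  77  76  76  77]
 [ 77  77  75  68  67 109 153 168 166 165 164 163 163 163 165 167 159 130
   89  71  73  76  77  78  78  78  77  77]
 [ 75  77  77  74  68  68 108 154 168 167 166 163 164 166 167 157 127  90
   71  71  73  76  77  80  79  78  77  76]
 [ 75  75  77  76  75  69  69 109 157 170 166 164 166 165 150 117  84  72
   72  73  75  77  77  78  78  79  77  75]
 [ 77  76  77  77  77  75  68  68 110 157 170 169 168 150 109  75  68  73
   76  75  75  77  78  78  77  78  78  77]
 [ 77  77  78  78  78  76  75  68  69 111 160 175 151 108  75  67  72  76
   75  74  75  77  78  78  78  79  78  76]]
```

```bash
python3 -m handwheel '[[0,0.1,0.2,-5,0],[0,0.1,0.2,-8.6,0],[1,0.1,0.2,-8.6,0],[1,0.1,0.2,-8.6,0],[1,0.1,0.2,-8.6,0],[1,0.1,0.2,-8.6,0],[1,0.1,0.2,-8.6,0],[1,0.1,0.2,-8.6,0]]' 60
python3 - <<'E'
from h import *
a,b=cam('top'),cam('scene')
for h in(.114,.118,.122): print(h,ray(a,(289.4,187.2),h),ray(b,(341.4,197.5),h))
s=get_state();print(s['tcp_pos'],s['gripper_width'],s['gripper_force'])
E
```

```text
time_s: 3.05
tcp_pos: [0.5248, -0.2169, 0.1408]
eef_rot: [-180.0, -0.0, -91.2]
contact_force: [0.1, 0.1, 0.3]
gripper_width: 0.0333
gripper_force: 0.0
0.114 [[0.58131838 0.10458288 0.114     ]] [[0.57820149 0.1063907  0.114     ]]
0.118 [[0.58067156 0.10437302 0.118     ]] [[0.5791545  0.10525145 0.118     ]]
0.122 [[0.58002474 0.10416317 0.122     ]] [[0.5801075 0.1041122 0.122    ]]
[ 0.52476724 -0.21690419  0.14081711] 0.03328729083842053 0.0
```

```bash
python3 -m handwheel '[[1,0,0,0,0],[1,0,0,0,0],[1,0,0,0,0]]' 60;  python3 -m handwheel '[[1,0.2,0.8,0,0],[1,0.6,2,0,0],[1,1.2,3.5,0,0],[1,1.8,5,0,0],[1,2.4,6.5,0,0],[1,2.9,8,0,0],[1,3.2,9,0,0],[1,3.2,9,0,0]]'
cat > t.py <<'E'
from h import *
for n in('top','scene'):
    C=cam(n);p,d=imaging.capture(n);np.savez(n+'1.npz',p=p,d=d);cv2.imwrite('pics/%s_%d.png'%(n,get_state()['time_s']*100),p[:,:,::-1])
    for q in('saddle','handle_grip','lift_mark'):
        o=region(n,q,d,C)
        if o: print(n,q,[(round(a['p'],2),np.round(a['pixel'])) for a in o[0]],np.round(np.median(o[1],0),4),np.round(np.percentile(o[1],[2,98],axis=0),3).tolist())
    hsv=cv2.cvtColor(p,cv2.COLOR_RGB2HSV);H,S,V=[hsv[:,:,i].astype(int) for i in range(3)]
    v,u=np.mgrid[:400,:640];P=pts(C,d,np.c_[u.ravel(),v.ravel()]).reshape(400,640,3);X,Y,Z=[P[...,i] for i in range(3)]
    red=(d>0)&((H<8)|(H>172))&(S>150)&(Z<.03)&(Y<.2)&(Y>-.2)&(X>.45)&(X<.66)
    print('base',red.sum(),cv2.minAreaRect(P[red][:,:2].astype(np.float32)))
    t=(d>0)&(Z>.125)&(Z<.175)&(Y>.14)&(Y<.35)&(abs(X-.57)<.13)&(S<60)
    A=np.c_[X[t],Y[t],np.ones(t.sum())];k=np.linalg.lstsq(A,Z[t],rcond=None)[0]
    res=abs(A@k-Z[t])<.003;k=np.linalg.lstsq(A[res],Z[t][res],rcond=None)[0];print('top tilt/10cm mm',k[:2]*100,'z near edge',k@[.58,.137,1],'far',k@[.57,.356,1])
E
python3 t.py
```

```text
time_s: 3.42
tcp_pos: [0.525, -0.217, 0.1407]
eef_rot: [-180.0, -0.0, -91.2]
contact_force: [2.2, -1.1, 0.3]
gripper_width: 0.0208
gripper_force: 60.0
time_s: 4.42
tcp_pos: [0.5561, -0.1267, 0.1404]
eef_rot: [179.9, -0.0, -91.1]
contact_force: [-0.8, 0.0, 1.6]
gripper_width: 0.0207
gripper_force: 60.0
top saddle [(0.18, array([212., 194.]))] [0.5591 0.2679 0.1409] [[0.429, 0.152, 0.118], [0.716, 0.39, 0.181]]
top handle_grip [(0.21, array([282., 127.]))] [0.7542 0.1255 0.0156] [[0.741, 0.11, 0.011], [0.771, 0.14, 0.037]]
top lift_mark [(0.92, array([214., 199.]))] [0.5601 0.2672 0.1409] [[0.428, 0.147, 0.117], [0.719, 0.395, 0.193]]
base 34 ((0.5261359810829163, -0.04727419093251228), (0.005836212541908026, 0.033419013023376465), 87.75115966796875)
top tilt/10cm mm [ 0.00353111 -0.05638411] z near edge 0.1407913758951688 far 0.14066754159231146
scene saddle [(0.44, array([322., 208.]))] [0.5607 0.0555 0.1005] [[0.544, 0.044, 0.088], [0.573, 0.071, 0.106]]
scene handle_grip [(0.84, array([295., 221.])), (0.28, array([376., 168.]))] [ 0.5573 -0.03    0.124 ] [[0.547, -0.169, 0.103], [0.565, 0.017, 0.184]]
scene lift_mark [(0.58, array([378., 168.]))] [0.583  0.2316 0.1409] [[0.448, 0.094, 0.04], [0.715, 0.384, 0.179]]
base 951 ((0.5581753253936768, 0.02926187589764595), (0.16262799501419067, 0.09750592708587646), 88.89266204833984)
top tilt/10cm mm [-0.62167862  0.7761291 ] z near edge 0.1407223884929199 far 0.14248427908626743
```

```bash
python3 -m handwheel '[[1,0.3,0.8,0,0],[1,0.8,2,0,0],[1,1.4,3.4,0,0],[1,1.9,4.5,0,0],[1,1.9,4.7,0,0],[1,1.9,4.7,0,0]]'; python3 t.py; ls pics
```

```text
time_s: 5.58
tcp_pos: [0.5758, -0.0806, 0.1407]
eef_rot: [-180.0, -0.0, -91.1]
contact_force: [-1.4, -3.9, 1.3]
gripper_width: 0.0202
gripper_force: 60.0
top handle_grip [(0.44, array([278., 126.]))] [0.7608 0.1282 0.0157] [[0.754, 0.116, 0.011], [0.773, 0.141, 0.038]]
top lift_mark [(0.62, array([197., 200.]))] [0.5567 0.2997 0.141 ] [[0.426, 0.167, 0.118], [0.719, 0.4, 0.193]]
base 310 ((0.5533863306045532, 0.01898065209388733), (0.048538241535425186, 0.04907635226845741), 88.3128662109375)
top tilt/10cm mm [ 0.00147612 -0.03183194] z near edge 0.14077162181912695 far 0.14070176226154205
scene handle_grip [(0.51, array([313., 216.]))] [0.5769 0.0179 0.1226] [[0.567, -0.124, 0.102], [0.586, 0.066, 0.186]]
scene lift_mark [(0.57, array([378., 168.]))] [0.5883 0.2346 0.141 ] [[0.466, 0.095, 0.074], [0.715, 0.385, 0.178]]
base 889 ((0.5780424475669861, 0.07478059828281403), (0.16258305311203003, 0.09727147221565247), 89.06087493896484)
top tilt/10cm mm [-0.65577912  0.71743461] z near edge 0.14075424267251957 far 0.1423910023825521
scene0.png
scene_467.png
scene_582.png
top0.png
top_447.png
top_562.png
w0.png
```

```bash
python3 -m handwheel '[[1,0.1,0.2,0,0],[1,0.1,0.3,0,0],[1,0.1,0.3,0,0]]'; python3 t.py | grep -A0 -E 'base'; python3 - <<'E'
from h import *
z=np.load('scene1.npz')['p'][140:280,240:440];cv2.imwrite('pics/crop1.png',cv2.resize(z,None,fx=4,fy=4,interpolation=2)[:,:,::-1])
p=np.load('scene1.npz')['p'];g=p[190:206,334:350].max(2).astype(float);w=np.clip(130-g,0,None);v,u=np.mgrid[190:206,334:350];m=(abs(u-341.4)<4)&(abs(v-197.5)<4);w=w*m;print('dot',(w*u).sum()/w.sum(),(w*v).sum()/w.sum())
E
```

```text
time_s: 6.35
tcp_pos: [0.5765, -0.0777, 0.1407]
eef_rot: [180.0, -0.0, -91.2]
contact_force: [-1.4, -6.6, 2.4]
gripper_width: 0.0209
gripper_force: 60.0
base 334 ((0.5546702146530151, 0.022665532305836678), (0.05135788396000862, 0.05152624845504761), 88.86209869384766)
--
base 874 ((0.5788661241531372, 0.07783907651901245), (0.16288644075393677, 0.09664838761091232), 88.79444885253906)
dot 341.63250883392226 197.55830388692578
```

View pics/crop1.png

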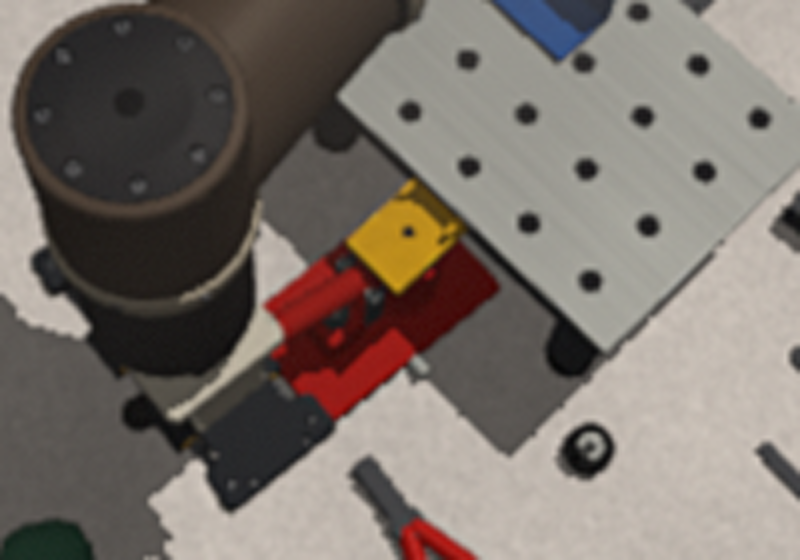

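```bash
python3 -m handwheel '[[0.5,0,0,0,0],[0.4,0,0,0,0],[0.4,0,0,2,0],[0.4,0,-0.3,5.5,0],[1,0,-0.5,5.5,0],[1,0,-0.5,5.5,0],[1,0,-0.5,5.5,0],[1,0,-0.5,5.5,0]]' 30; python3 -m handwheel '[[1,0,0,0,0],[1,0,0,-1.5,0],[1,0,0,-2.5,0]]'; python3 t.py | grep base
```

```text
time_s: 7.75
tcp_pos: [0.5764, -0.0819, 0.1948]
eef_rot: [179.9, -0.0, -91.2]
contact_force: [-0.5, 0.7, -0.0]
gripper_width: 0.018
gripper_force: 0.0
time_s: 8.12
tcp_pos: [0.5762, -0.082, 0.1692]
eef_rot: [179.9, -0.0, -91.2]
contact_force: [-0.3, 0.3, 1.3]
gripper_width: 0.0009
gripper_force: 0.8
base 294 ((0.5560692548751831, 0.017538413405418396), (0.04127618670463562, 0.054511796683073044), 88.68412017822266)
base 871 ((0.5785155892372131, 0.0776296928524971), (0.1616089940071106, 0.09742818027734756), 89.02461242675781)
```

```bash
cat > m.py <<'E'
from h import *
C=cam('scene');p,d=imaging.capture('scene');np.savez('scene2.npz',p=p,d=d)
z=np.load('scene0.npz');
def lz(p,d):
    hsv=cv2.cvtColor(p,cv2.COLOR_RGB2HSV);v,u=np.mgrid[:400,:640];P=pts(C,d,np.c_[u.ravel(),v.ravel()]).reshape(400,640,3)
    H,S=hsv[...,0],hsv[...,1];X,Y,Z=[P[...,i] for i in range(3)]
    l=(d>0)&(H>15)&(H<32)&(S>120)&(X>.5)&(X<.65)&(Y>.05)&(Y<.127)&(Z>.1)
    t=(d>0)&(Z>.13)&(Z<.20)&(Y>.14)&(Y<.35)&(abs(X-.57)<.13)&(S<60)
    A=np.c_[X[t],Y[t],np.ones(t.sum())];k=np.linalg.lstsq(A,Z[t],rcond=None)[0]
    for _ in range(3): r=abs(A@k-Z[t])<.002;k=np.linalg.lstsq(A[r],Z[t][r],rcond=None)[0]
    red=(d>0)&((H<8)|(H>172))&(S>150)&(Z<.03)&(Y<.2)&(Y>-.2)&(X>.45)&(X<.66)
    L=P[l];return np.median(L[:,2]),np.round(np.median(L,0)[:2],4),k[1],k[0],k@[.58,.15,1],k@[.57,.33,1],cv2.minAreaRect(P[red][:,:2].astype(np.float32))
a,b=lz(z['p'],z['d']),lz(p,d);print('lug dz mm',(b[0]-a[0])*1e3,a[1],b[1],'slope',a[2:4],b[2:4],'near edge dz',(b[4]-a[4])*1e3,'far dz',(b[5]-a[5])*1e3,b[6])
E
python3 -m handwheel '[[1,0,0,-1,0],[1,0,-0.3,-2.5,0],[1,0,-0.6,-4,0],[1,0,-0.7,-5.5,0],[1,0,-0.7,-7,0],[1,0,-0.6,-8.3,0],[1,0,-0.5,-9.3,0],[1,0,-0.5,-9.5,0]]'; python3 m.py
```

```text
time_s: 9.52
tcp_pos: [0.5776, -0.0892, 0.076]
eef_rot: [-179.9, -0.2, -91.1]
contact_force: [0.8, -9.9, 11.9]
gripper_width: 0.0003
gripper_force: 6.9
lug dz mm 4.128440718049964 [0.5801 0.0985] [0.5799 0.0988] slope (np.float64(0.01459437672009714), np.float64(-0.013288770147675346)) (np.float64(-0.007354572637113477), np.float64(-0.01487167523659491)) near edge dz 3.871507585990197 far dz -0.06347424741851015 ((0.578786313533783, 0.07698695361614227), (0.162694051861763, 0.09850908815860748), 88.753662109375)
```

```bash
python3 -m handwheel '[[1,0,-0.2,3,0],[1,0,0,6,0],[1,0,0.5,9,0],[1,0,0.5,10,0],[1,0,0.5,10,0],[1,0,0.5,10,0]]'; python3 -m handwheel '[[1,0,0,-1.5,0],[1,0,-0.3,-3,0],[1,0,-0.6,-4.5,0],[1,0,-0.7,-6,0],[1,0,-0.7,-7.6,0],[1,0,-0.7,-7.6,0]]';python3 m.py
```

```text
time_s: 10.32
tcp_pos: [0.5763, -0.0822, 0.1743]
eef_rot: [179.9, -0.0, -91.2]
contact_force: [0.6, -1.0, 1.0]
gripper_width: 0.0004
gripper_force: 0.7
time_s: 11.08
tcp_pos: [0.5769, -0.0911, 0.0989]
eef_rot: [180.0, -0.2, -91.1]
contact_force: [-0.1, -8.0, 10.6]
gripper_width: 0.0007
gripper_force: 5.2
lug dz mm 12.788884022689961 [0.5801 0.0985] [0.58   0.0989] slope (np.float64(0.01459437672009714), np.float64(-0.013288770147675346)) (np.float64(-0.03904876886827088), np.float64(-0.015826989051440723)) near edge dz 10.360445483501207 far dz 0.7300614666326533 ((0.5787131190299988, 0.07732891291379929), (0.16336223483085632, 0.09724628925323486), 89.18414306640625)
```

```bash
python3 -m handwheel '[[1,0,0,3,0],[1,0,0.5,6,0],[1,0,0.8,7.6,0],[1,0,0.8,7.6,0],[1,0,0.8,7.6,0]]'; python3 -m handwheel '[[1,0,0,-1.5,0],[1,0,-0.3,-3,0],[1,0,-0.6,-4.5,0],[1,0,-0.7,-6,0],[1,0,-0.7,-7.5,0],[1,0,-0.6,-9,0],[1,0,-0.6,-10,0],[1,0,-0.6,-10.2,0]]';python3 m.py
```

```text
time_s: 11.75
tcp_pos: [0.5761, -0.081, 0.1741]
eef_rot: [179.9, -0.0, -91.2]
contact_force: [1.0, -0.4, 0.8]
gripper_width: 0.0004
gripper_force: 0.8
time_s: 12.75
tcp_pos: [0.5767, -0.0879, 0.0745]
eef_rot: [180.0, -0.1, -91.1]
contact_force: [-7.3, -2.6, 24.1]
gripper_width: 0.0005
gripper_force: 12.3
lug dz mm 17.998048550214918 [0.5801 0.0985] [0.5803 0.0982] slope (np.float64(0.01459437672009714), np.float64(-0.013288770147675346)) (np.float64(-0.05854479920966145), np.float64(-0.014526166368596678)) near edge dz 14.083463416961568 far dz 0.930785711814236 ((0.5786967873573303, 0.07717805355787277), (0.16352355480194092, 0.09729811549186707), 89.14775085449219)
```

```bash
python3 m.py; python3 -m handwheel '[[1,0,0,2.5,0],[1,0,0,5.4,0],[1,0,0,6.2,0],[1,0,0,6.2,0],[1,0,0,4,0],[1,0,0,2,0],[1,0,0,0.5,0],[1,0,0,0,0]]';python3 m.py
```

```text
lug dz mm 17.70776134711771 [0.5801 0.0985] [0.5797 0.0982] slope (np.float64(0.01459437672009714), np.float64(-0.013288770147675346)) (np.float64(-0.058027819132072306), np.float64(-0.013742968464751567)) near edge dz 13.999012482609846 far dz 0.9315592123901317 ((0.5786348581314087, 0.07717432826757431), (0.1620989292860031, 0.09777139127254486), 89.28422546386719)
time_s: 13.85
tcp_pos: [0.577, -0.0864, 0.074]
eef_rot: [180.0, 0.0, -91.1]
contact_force: [-10.4, 8.8, 34.1]
gripper_width: 0.0006
gripper_force: 15.9
lug dz mm 17.898220690509838 [0.5801 0.0985] [0.5804 0.0984] slope (np.float64(0.01459437672009714), np.float64(-0.013288770147675346)) (np.float64(-0.05633225509601733), np.float64(-0.015300227107451008)) near edge dz 14.007663219195498 far dz 1.2609840618926782 ((0.5787412524223328, 0.07733476161956787), (0.1626189798116684, 0.09727981686592102), 88.833984375)
```

```bash
python3 -m handwheel '[[1,0,0,4,0],[1,0,0.3,8,0],[1,0,0.6,10.2,0],[1,0,0.6,10.2,0],[1,0,0.6,10.2,0],[1,0,0.6,10.2,0],[1,0,0.6,10.2,0]]'; python3 -m handwheel '[[1,0,0,-1.5,0],[1,0,-0.3,-3,0],[1,0,-0.6,-4.5,0],[1,0,-0.7,-6,0],[1,0,-0.7,-7.5,0],[1,0,-0.6,-9,0],[1,0,-0.6,-9.9,0],[1,0,-0.6,-10,0]]';python3 m.py;python3 -m handwheel '[[1,0,0,0,0],[1,0,0,0,0],[1,0,0,0,0],[1,0,0,0,0],[1,0,0,0,0],[1,0,0,0,0],[1,0,0,0,0],[1,0,0,0,0]]';python3 m.py
```

```text
time_s: 14.78
tcp_pos: [0.5762, -0.081, 0.1746]
eef_rot: [179.9, -0.0, -91.2]
contact_force: [-0.1, 0.4, 0.4]
gripper_width: 0.0007
gripper_force: 0.2
time_s: 15.78
tcp_pos: [0.5774, -0.0889, 0.0757]
eef_rot: [-179.9, -0.1, -91.1]
contact_force: [-0.5, -8.0, 13.0]
gripper_width: 0.0004
gripper_force: 6.7
lug dz mm 31.03491198100794 [0.5801 0.0985] [0.5804 0.0986] slope (np.float64(0.01459437672009714), np.float64(-0.013288770147675346)) (np.float64(-0.10854227313113513), np.float64(-0.01703531862668242)) near edge dz 24.02657597335925 far dz 1.8994444849275427 ((0.5786427855491638, 0.07788626104593277), (0.1634960025548935, 0.09791717678308487), 88.87861633300781)
time_s: 16.82
tcp_pos: [0.5774, -0.0889, 0.0762]
eef_rot: [-179.9, -0.1, -91.1]
contact_force: [-0.3, -8.9, 10.8]
gripper_width: 0.0002
gripper_force: 6.3
lug dz mm 31.13672158176728 [0.5801 0.0985] [0.5804 0.0986] slope (np.float64(0.01459437672009714), np.float64(-0.013288770147675346)) (np.float64(-0.10967227021610858), np.float64(-0.01678302787520664)) near edge dz 24.046505647170342 far dz 1.7134517759286316 ((0.5790092349052429, 0.07731306552886963), (0.1627606749534607, 0.09625978022813797), 89.00772857666016)
```

```bash
python3 -m handwheel '[[1,0,0,2.5,0],[1,0,0,4,0],[1,0,0,4,0],[1,0,0,4,0],[1,0,0,4,0],[1,0,0,4,0],[1,0,0,4,0],[1,0,0,4,0]]';python3 m.py;python3 -m handwheel '[[1,0,0,0,0],[1,0,0,0,0],[1,0,0,0,0],[1,0,0,0,0],[1,0,0,0,0],[1,0,0,0,0],[1,0,0,0,0],[1,0,0,0,0]]';python3 -m handwheel '[[1,0,0,0,0],[1,0,0,0,0],[1,0,0,0,0],[1,0,0,0,0],[1,0,0,0,0],[1,0,0,0,0],[1,0,0,0,0],[1,0,0,0,0]]'>/dev/null;python3 m.py
```

```text
time_s: 17.88
tcp_pos: [0.5767, -0.0869, 0.1155]
eef_rot: [180.0, 0.0, -91.2]
contact_force: [0.8, 0.3, 2.0]
gripper_width: 0.0006
gripper_force: 0.9
lug dz mm 30.776670935686035 [0.5801 0.0985] [0.5801 0.0981] slope (np.float64(0.01459437672009714), np.float64(-0.013288770147675346)) (np.float64(-0.1042125133607778), np.float64(-0.015105518353243539)) near edge dz 23.403973329970544 far dz 2.036900597468777 ((0.57954341173172, 0.07788141816854477), (0.16277015209197998, 0.09736853092908859), 88.01840209960938)
time_s: 18.92
tcp_pos: [0.5766, -0.0869, 0.1155]
eef_rot: [180.0, 0.0, -91.2]
contact_force: [1.6, 0.1, 1.8]
gripper_width: 0.0005
gripper_force: 0.8
lug dz mm 30.377491352139742 [0.5801 0.0985] [0.5797 0.0986] slope (np.float64(0.01459437672009714), np.float64(-0.013288770147675346)) (np.float64(-0.10382347038523401), np.float64(-0.018752487365955497)) near edge dz 23.598317113972477 far dz 2.337741807195676 ((0.5786571502685547, 0.07758032530546188), (0.16353605687618256, 0.09700551629066467), 88.81167602539062)
```

```bash
w(){ :; }
python3 -m handwheel '[[1,0,0,0,0],[1,0,0,0,0],[1,0,0,0,0],[1,0,0,0,0],[1,0,0,0,0],[1,0,0,0,0],[1,0,0,0,0],[1,0,0,0,0]]'>/dev/null
python3 -m handwheel '[[1,0,0,0,0],[1,0,0,0,0],[1,0,0,0,0],[1,0,0,0,0],[1,0,0,0,0],[1,0,0,0,0],[1,0,0,0,0],[1,0,0,0,0]]'>/dev/null
python3 -m handwheel '[[1,0,0,0,0],[1,0,0,0,0],[1,0,0,0,0],[1,0,0,0,0],[1,0,0,0,0],[1,0,0,0,0],[1,0,0,0,0],[1,0,0,0,0]]'>/dev/null
python3 -m handwheel '[[1,0,0,0,0],[1,0,0,0,0],[1,0,0,0,0],[1,0,0,0,0],[1,0,0,0,0],[1,0,0,0,0],[1,0,0,0,0],[1,0,0,0,0]]'>/dev/null
python3 -m handwheel '[[1,0,0,0,0],[1,0,0,0,0],[1,0,0,0,0],[1,0,0,0,0],[1,0,0,0,0],[1,0,0,0,0],[1,0,0,0,0],[1,0,0,0,0]]'>/dev/null
python3 -m handwheel '[[1,0,0,0,0],[1,0,0,0,0],[1,0,0,0,0],[1,0,0,0,0],[1,0,0,0,0],[1,0,0,0,0],[1,0,0,0,0],[1,0,0,0,0]]'|head -1
python3 m.py|cut -c1-60
```

```text
time_s: 25.98
lug dz mm 30.846199838760246 [0.5801 0.0985] [0.5805 0.0982]
```

```bash
for i in 1 2 3 4 5; do python3 m.py|sed 's/\[0.5801.*near/near/;s/((.*//'; done; python3 - <<'E'
from h import *
# near feet from the scene depth/appearance: dot pixel -> height along known x,y
p=np.load('scene2.npz')['p'];cv2.imwrite('pics/crop2.png',cv2.resize(p[130:290,230:430],None,fx=3.75,fy=3.75,interpolation=2)[:,:,::-1]);print(get_state()['time_s'])
E
```

```text
lug dz mm 30.848737828786945 near edge dz 23.679325272786212 far dz 1.8394958459268251 
lug dz mm 30.559362707443192 near edge dz 23.59970706917863 far dz 1.9227328341120675 
lug dz mm 30.777232404188616 near edge dz 23.805800961593377 far dz 1.887718454342352 
lug dz mm 30.803123718038062 near edge dz 23.733590515544023 far dz 1.8909768023990803 
lug dz mm 30.58856292948353 near edge dz 23.48309203713772 far dz 2.1853886182805207 
26.275
```

View pics/crop2.png

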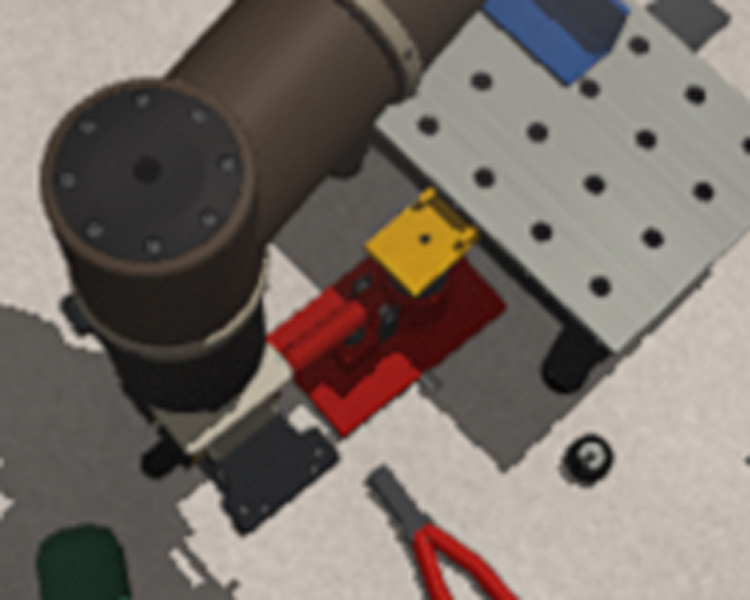

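The ram barely sinks, roughly 0.04 mm/s. The near feet are about 23–24 mm up, a little high. There is time left, so I'll let it settle, then press the handle down to finish. The handle stays short of the top so the pump isn't re-armed.

```bash
python3 -m handwheel '[[1,0,0,0,0],[1,0,0,0,0],[1,0,0,0,0],[1,0,0,0,0],[1,0,0,0,0],[1,0,0,0,0],[1,0,0,0,0],[1,0,0,0,0]]'>/dev/null
python3 -m handwheel '[[1,0,0,0,0],[1,0,0,0,0],[1,0,0,0,0],[1,0,0,0,0],[1,0,0,0,0],[1,0,0,0,0],[1,0,0,0,0],[1,0,0,0,0]]'>/dev/null
python3 -m handwheel '[[1,0,0,0,0],[1,0,0,0,0],[1,0,0,0,0],[1,0,0,0,0],[1,0,0,0,0],[1,0,0,0,0],[1,0,0,0,0],[1,0,0,0,0]]'>/dev/null
python3 -m handwheel '[[1,0,0,0,0],[1,0,0,0,0],[1,0,0,0,0],[1,0,0,0,0],[1,0,0,0,0],[1,0,0,0,0],[1,0,0,0,0],[1,0,0,0,0]]'>/dev/null
python3 -m handwheel '[[1,0,0,0,0],[1,0,0,0,0],[1,0,0,0,0],[1,0,0,0,0],[1,0,0,0,0],[1,0,0,0,0],[1,0,0,0,0],[1,0,0,0,0]]'>/dev/null
python3 -m handwheel '[[1,0,0,0,0],[1,0,0,0,0],[1,0,0,0,0],[1,0,0,0,0],[1,0,0,0,0],[1,0,0,0,0],[1,0,0,0,0],[1,0,0,0,0]]'>/dev/null
python3 -m handwheel '[[1,0,0,0,0],[1,0,0,0,0],[1,0,0,0,0],[1,0,0,0,0],[1,0,0,0,0],[1,0,0,0,0],[1,0,0,0,0],[1,0,0,0,0]]'>/dev/null
python3 -m handwheel '[[1,0,0,0,0],[1,0,0,0,0],[1,0,0,0,0],[1,0,0,0,0],[1,0,0,0,0],[1,0,0,0,0],[1,0,0,0,0],[1,0,0,0,0]]'>/dev/null
python3 -m handwheel '[[1,0,0,0,0],[1,0,0,0,0],[1,0,0,0,0],[1,0,0,0,0],[1,0,0,0,0],[1,0,0,0,0],[1,0,0,0,0],[1,0,0,0,0]]'>/dev/null
python3 -m handwheel '[[1,0,0,0,0],[1,0,0,0,0],[1,0,0,0,0],[1,0,0,0,0],[1,0,0,0,0],[1,0,0,0,0],[1,0,0,0,0],[1,0,0,0,0]]'|head -1
for i in 1 2 3; do python3 m.py|sed 's/\[0.5801.*near/near/;s/((.*//'; done
```

```text
time_s: 36.28
lug dz mm 30.723874879534428 near edge dz 23.642733547447058 far dz 1.6942540823561558 
lug dz mm 31.013141709238077 near edge dz 23.50790327960059 far dz 2.0234550125964867 
lug dz mm 30.80559069765787 near edge dz 23.61297908449006 far dz 1.937248651349227
```

```bash
python3 -m handwheel '[[1,0,0,-1,0],[1,0,-0.1,-2.2,0],[1,0,-0.2,-3.3,0],[1,0,-0.2,-4,0],[1,0,-0.2,-4.15,0],[1,0,-0.2,-4.15,0],[1,0,-0.2,-4.15,0],[1,0,-0.2,-4.15,0]]'; python3 m.py
```

```text
time_s: 37.42
tcp_pos: [0.5768, -0.0884, 0.0751]
eef_rot: [-180.0, 0.0, -91.1]
contact_force: [-4.5, 6.0, 18.3]
gripper_width: 0.0006
gripper_force: 8.3
lug dz mm 31.01313219783719 [0.5801 0.0985] [0.5805 0.0988] slope (np.float64(0.01459437672009714), np.float64(-0.013288770147675346)) (np.float64(-0.10967919905823145), np.float64(-0.017373710207037464)) near edge dz 24.22676510278199 far dz 1.8983708632764884 ((0.5790592432022095, 0.07708960771560669), (0.16205385327339172, 0.09703144431114197), 88.50096130371094)
```

```bash
python3 -m handwheel '[[1,0,0,-0.1,0],[1,0,0,-0.1,0],[1,0,0,-0.1,0]]'; python3 -c "
from h import *
s=get_state();print(s['tcp_pos'],s['contact_force']);print(r.close_job())"
```

```text
time_s: 37.85
tcp_pos: [0.5769, -0.0883, 0.0747]
eef_rot: [-179.9, 0.0, -91.1]
contact_force: [-7.5, 6.8, 23.0]
gripper_width: 0.0001
gripper_force: 10.3
[ 0.57688963 -0.08834975  0.07465254] [-7.52873852  6.84007395 22.9644896 ]
the job is handed in; nothing more can be done
None
```

The job is handed in at 37.9 s with the robot holding the handle down; the jack's saddle is centred under the yellow lug to about 1 mm, but both lug-side feet hang about 24 mm clear by my measurements, 4 mm over the 20 mm asked, because one pump stroke did not reset at the top and the extra full stroke overshot.

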